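# Bring a stone model's heel to the scribed line

## Robot

A 6-joint arm with a two-finger parallel gripper is mounted at the origin on the work surface. World frame = base frame: x ahead of the robot, y to its left, z up, the work surface at z = 0. Lengths are in m, angles in rad, forces in N, time in s.
With the tool pointing down it reaches from about 0.35 to 0.975 m from the base axis. Payload 4.9 kg.
Tool frame: the origin (TCP) lies on the front face of the gripper's body, between the roots of the fingers; the fingertips stand ctrl.finger_overhang ahead of it and the grasp point (between the pads) lies 54 mm ahead of it (ctrl.finger_overhang is the distance from the TCP to the fingertips, in m); z points along the fingers, y is the line along which they close (so a half turn about z gives the same grasp; the last joint's range is limited). The gripper opens to 85 mm and grips with 20 to 120 N. Pads are 22 mm wide; open, the fingers measure 114 mm over their backs; the gripper's body (76 mm by 85 mm) begins 54 mm behind the grasp point. The pads swing forward as they close: fully open they stand 13 mm farther back than shut.
Start: joints at [-1.403, 0.053, 1.613, -0, 1.476, -0.119], TCP at [0.177, -0.599, 0.304] pointing down, gripper open.
Joint ranges: [-3.01, 3.01], [-1.01, 2.22], [0.06, 2.58], [-1.02, 4.17], [0.09, 2.62], [-3.14, 3.14]. Speed limits (rad/s): [2.57, 2.57, 3.14, 3.14, 3.14, 3.14].

## Interface

Orientations are given as a rotation vector (axis times angle).
In Python, from station import ctrl, vision gives the robot as it stands. The module is installed in compiled form; this text tells all that it offers.
- The arm moves only by the tool drive_tool, never from a script. Its argument "rows" is a list of rows, each a list of 2 entries, a list of its own where there are three numbers: the shift along the tool's x, y, z in m, then the turn about the tool's z in rad. A call has 1 to 10 rows; each row shifts and turns the commanded pose from where the row before left it, along the tool's axes as they then stand; what a row does not reach is not made up. A row lasts 1/10 s, in which the tool goes at most 50 mm and 8.59 degrees, less where a joint would pass 70% of its speed; a pose out of reach is approached as far as the arm can. A call with a gripper value outside its range is refused whole. "jaw" is the closure, from 0 (fully open) to 1 (shut), set as the call begins (left out, the last holds). The fingers move at their own pace and stop on an object; "grip_force" is the grip in N (left out, the last holds). Time passes only in rows, so rows that do not move let the fingers close. It gives the time, the measured TCP pose, the force, the opening and the grip force at its end, in the units of the state.
- ctrl.get_obs(): the state, without advancing time (a new reading comes with each control period).
- vision.get_image(name): name is "side" or "top" or "wrist"; returns a dict with "image" (420x560x3 uint8, blue, green, red), "vertical_fov" (degrees; the focal length in pixels is half the picture's height over the tangent of half this angle, whatever the lens; pixels are square), "cx", "cy" (the principal point, pixels), "dist_coeffs" ([k1, k2, p1, p2, k3] as OpenCV has them; the pictures are not rectified), "R" (3x3) and "t" (3): a world point X has camera coordinates R X + t. Camera axes: x right, y down, z forward; pixel columns grow to the right and rows downward; lengths in m; the calibration is good to about 2 mm. A picture is of the moment at which its call begins. There is no depth.
- ctrl.finish_job(): hands the job in; it is judged then, once.
The state is a dict: "t": time; "q": joint angles; "dq": joint speeds; "effort": joint torques, N m; "tool_pos": TCP position; "tool_rot": TCP orientation; "contact_force": force on the tool from outside, world axes, zero at the start; "wrist_torque": the same for the moment, N m; "opening": finger opening in m; "grip_force": force on a finger pad.
Only numpy, scipy, OpenCV 4.12 (cv2) and the standard library are available. Lean on these libraries where they do the work, as an engineer would, in place of code of your own. Each camera call takes 0.05 s, during which the arm holds its last target. There are 200 camera calls.

## Task

On the grey marking plate, push the full-arch dental model (the wide stone block with the horseshoe of teeth) flat along the plate until its straight heel edge meets the scribed line, lying along it. Nothing stops it there: do not overshoot the line, do not lift or tip the model, and leave the narrow half-arch model where it is.

Things in the scene. Friction and masses are not known exactly. Their poses are not given: they have to be found in the camera images.
- full_model: Part to push: loose off-white stone dental model, full horseshoe of teeth, base 56 mm long (x) and 22 thick, 35 high over the teeth, 170-340 g. Origin: centre of underside; +x to the heel, z up. Upright flat parallel faces: heel at x=+28 mm, 76 wide; front at x=-28 mm, 50 wide, corners cut. Heel starts 70-120 mm short of the line, facing it, up to 9 deg askew. It slides with friction, stops when the push stops.
- full_model_heel (a point): Middle of the model's straight heel edge, at the underside: 28 mm along +x from the model's origin. Axes as the model's.
- scribed_line (a point): Middle of the scribed line: thin black line 2.5 mm wide, 290 long, flush in the top of a fixed grey plate (270 x 310 x 10 mm, its top 10 mm above the bench; this point is on the top). y runs along the line; x points across it, away from the robot and the models; z up. The plate goes on 80 mm beyond the line (+x) and 190 mm before it (-x).
- half_model: The bystander on the same plate, about 150 mm to one side of the full model (either side): a narrow off-white stone block, 52 (its x) x 30 x 20 mm, 32 mm high over a single row of teeth. Origin: centre of the underside, z up. Not to be moved.
Mind the look-alikes: they are no part of the job. What is shaped like the full_model but pink or yellow is not meant.

How it is judged:
At the end, for the whole second after the job is handed in: The full-arch model lies flat and at rest on the plate, on the near side of the line, the middle of its heel edge within 10 mm of the line (and within 120 mm of the line's middle, along it), the heel within 10 degrees of parallel to the line; the half-arch model is within 10 mm of where it started (x of full_model_heel in the frame of scribed_line between -0.01 and 0.01 m and y of full_model_heel in the frame of scribed_line between -0.12 and 0.12 m and x of full_model in the frame of scribed_line below -0.015 m and angle between the x axis of full_model and the x axis of scribed_line, either way round below 0.18 rad and angle between full_model's own z axis and vertical below 0.05 rad and z of full_model in the frame of scribed_line between -0.004 and 0.004 m and linear speed of full_model below 0.01 m/s and distance of half_model from where it was at the start of the episode below 0.01 m); the robot touches nothing.
It fails at once if the heel is pushed more than 15 mm over the line (x of full_model_heel in the frame of scribed_line above 0.015 m).
It fails at once if the full-arch model is lifted more than 10 mm off the plate (z of full_model in the frame of scribed_line above 0.01 m).
It fails at once if the full-arch model is tipped by more than 17 degrees (angle between full_model's own z axis and vertical above 0.3 rad).
It fails at once if the half-arch model is moved more than 10 mm (distance of half_model from where it was at the start of the episode above 0.01 m).
It also fails if it takes over 35 s, if anything falls off the work surface, if the arm or the gripper's body presses on something with over 40 N, if the wrist force passes 120 N, or if a joint passes its speed limit or range.

## Working session

There is one attempt and no reset: what is moved stays moved. The work goes in short steps, Python scripts to look and compute and a tool call to move; the robot and the scene stay as the last step left them, time stands still between calls to the robot, and variables do not carry over. Pictures are saved under pics/ and viewed, at most 10 in all, crops included, and the job is handed in when it is done.

Besides the shell and the picture viewer there is one more tool, called after "Call:" by a JSON object that holds its "method" and its "body". drive_tool: Moves the arm, as the interface text tells. Its arguments: {"type":"object","properties":{"rows":{"type":"array","items":{"type":"array"}},"jaw":{"type":"number"},"grip_force":{"type":"number"}},"required":["rows"]}

```bash
mkdir -p pics
cat > h.py <<'E'
import numpy as np, cv2, pickle
def K(d):
    f=210/np.tan(np.radians(d["vertical_fov"])/2)
    return np.array([[f,0,d["cx"]],[0,f,d["cy"]],[0,0,1.]])
def unproj(d,uv,z):
    p=cv2.undistortPoints(np.array(uv,float).reshape(-1,1,2),K(d),np.array(d["dist_coeffs"])).reshape(-1,2)
    R=np.array(d["R"]);t=np.array(d["t"]);c=-R.T@t
    r=np.c_[p,np.ones(len(p))]@R
    return c+r*((z-c[2])/r[:,2])[:,None]
def proj(d,X):
    return cv2.projectPoints(np.array(X,float).reshape(-1,1,3),cv2.Rodrigues(np.array(d["R"]))[0],np.array(d["t"],float),K(d),np.array(d["dist_coeffs"]))[0].reshape(-1,2)
E
python3 - <<'E'
from station import ctrl,vision
import cv2,pickle
for n in("top","side"):
    d=vision.get_image(n);pickle.dump(d,open(n+"0.pkl","wb"));cv2.imwrite(f"pics/{n}0.png",d["image"])
print(ctrl.finger_overhang,ctrl.get_obs())
E
```

```text
0.0726 {'t': 0.1, 'q': array([-1.40298626e+00,  5.33002576e-02,  1.61416462e+00, -1.06377522e-05,
        1.47600753e+00, -1.19033440e-01]), 'dq': array([-0.00075636, -0.00311427, -0.00146446,  0.00189265,  0.00054103,
       -0.00022528]), 'effort': array([ 1.20658031e-03, -3.94902921e+01, -3.71361673e+01,  8.04047772e-06,
        3.95169365e-03, -4.49826842e-06]), 'tool_pos': array([ 0.1767341 , -0.59903929,  0.30277526]), 'tool_rot': array([-3.10747716e+00, -4.48762646e-01,  8.85798588e-05]), 'contact_force': array([ 0.26567418,  0.19234889, -0.61052353]), 'wrist_torque': array([-0.00183919,  0.03121018, -0.01938071]), 'grip_force': 0.0, 'opening': 0.08522664902097575}
```

View pics/top0.png

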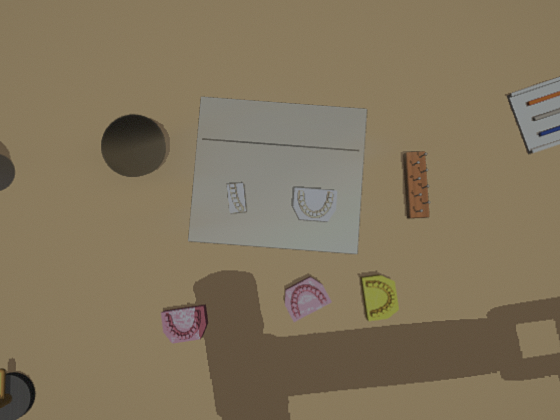

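View pics/side0.png

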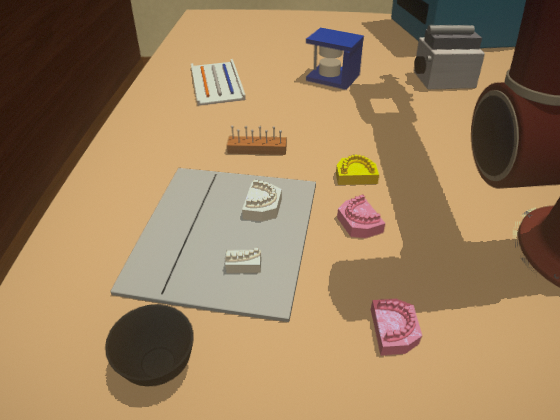

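In the top view, the white full-arch model is at (314,203) on the plate and the half-arch at (237,198). The line runs from (203,139) to (359,151). The look-alikes are pink at (307,298) and (184,323), and yellow at (380,297). Only the white one on the plate fits, so I'll confirm it in a crop.

Run:
```python
import pickle,cv2,numpy as np
from h import *
d=pickle.load(open("top0.pkl","rb"));im=d["image"]
c=im[130:240,200:360];cv2.imwrite("pics/crop0.png",cv2.resize(c,None,fx=5,fy=5,interpolation=cv2.INTER_CUBIC))
print("cam",-np.array(d["R"]).T@d["t"],K(d)[0,0])
print(unproj(d,[(203,139.5),(359,150.5),(201,97),(366,108),(358,253),(190,241)],.01).round(4))
print(unproj(d,[(314,203),(237,198)],.032).round(4))
```

```text
cam [ 0.48791575 -0.0044081   0.72942749] 394.1520881431391
[[ 0.6709  0.1362  0.01  ]
 [ 0.6443 -0.1508  0.01  ]
 [ 0.7506  0.1389  0.01  ]
 [ 0.7233 -0.1661  0.01  ]
 [ 0.4565 -0.1431  0.01  ]
 [ 0.4844  0.1617  0.01  ]]
[[ 0.5473 -0.0638  0.032 ]
 [ 0.559   0.0727  0.032 ]]
```

View pics/crop0.png

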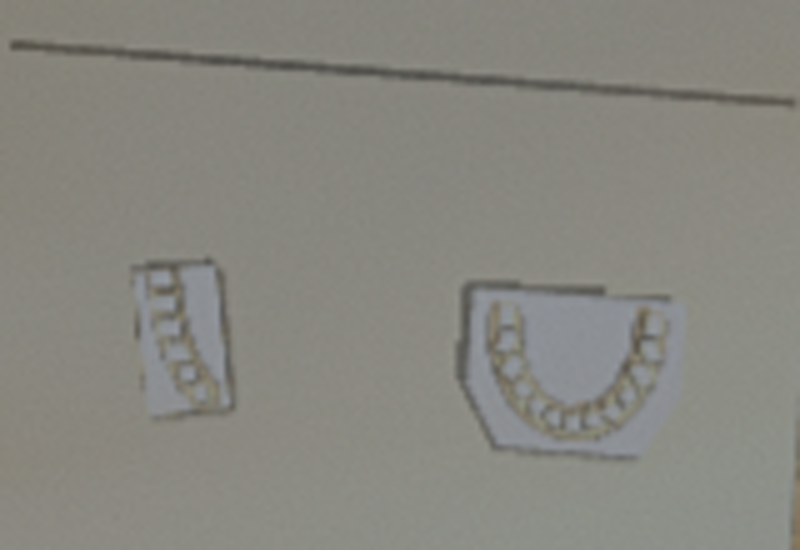

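The crop confirms it: white horseshoe block, heel edge from crop (470,288) to (683,300), front edge from (495,445) to (638,457). Next I'll work out its pose.

```bash
cat >> h.py <<'E'
P0=np.array([[.6709,.1362],[.6443,-.1508]]);yh=(P0[0]-P0[1])/np.linalg.norm(P0[0]-P0[1]);xh=np.array([yh[1],-yh[0]])
LM=unproj(pickle.load(open("top0.pkl","rb")),[(201,97),(366,108),(203,139.5),(359,150.5)],.01)[:,:2]
O=P0.mean(0)
def line(p): return np.array([(p-O)@xh,(p-O)@yh])
E
python3 - <<'E'
from h import *
d=pickle.load(open("top0.pkl","rb"))
q=np.array([(470,288),(683,300),(495,445),(638,457)])/5+[200,130]-.4
w=unproj(d,q,.032)[:,:2];print(w.round(4))
hm,fm=w[:2].mean(0),w[2:].mean(0)
print("heelw",np.linalg.norm(w[0]-w[1]),"frontw",np.linalg.norm(w[2]-w[3]),"len",np.linalg.norm(hm-fm))
for a,b in((w[0],w[1]),(w[2],w[3])):
    v=a-b;print("yaw deg",np.degrees(np.arctan2(-v[0],v[1])))
print("line yaw",np.degrees(np.arctan2(xh[1],xh[0])),"heel",hm,line(hm),"front",fm,line(fm))
E
```

```text
[[ 0.5762 -0.0283]
 [ 0.5703 -0.1038]
 [ 0.5201 -0.0359]
 [ 0.5149 -0.0863]]
heelw 0.07577594076199469 frontw 0.05074546158273478 len 0.056000089659665395
yaw deg -4.461854143291703
yaw deg -5.98353366555246
line yaw -5.29521293661713 heel [ 0.57328182 -0.06605474] [-0.07853603 -0.06628551] front [ 0.51749998 -0.06111546] [-0.13453564 -0.06651526]
```

The model is parallel to the line to within about 1° (yaw about -5.1° against -5.3°), with the heel 78 mm short. I'll push straight on the front face with the partly closed fingers, low on the base.

Call:
{"method": "drive_tool", "body": {"rows": [[[0,0,0],0.126],[[0,0,0],0.126],[[0,0,0],0.126],[[0.019,-0.043,0],0],[[0.019,-0.043,0],0],[[0.019,-0.043,0],0],[[0.019,-0.043,0],0],[[0.019,-0.043,0],0],[[0.019,-0.043,0],0],[[0.019,-0.043,0],0]], "jaw": 0.8, "grip_force": 20}}

```text
t: 1.1
tool_pos: [0.337, -0.3099, 0.3034]
tool_rot: [-3.138, 0.144, 0.0]
contact_force: [0.9, 0.3, -0.3]
opening: 0.0165
grip_force: 0.0
```

Call:
{"method": "drive_tool", "body": {"rows": [[[0.019,-0.043,0],0],[[0.019,-0.043,0],0],[[0.019,-0.043,0],0],[[0.019,-0.043,0],0],[[0.019,-0.043,0],0],[[0,0,0],0],[[0,0,0],0]]}}

```text
t: 1.8
tool_pos: [0.4509, -0.1053, 0.3034]
tool_rot: [3.138, -0.139, -0.002]
contact_force: [-0.0, -0.7, 0.7]
opening: 0.017
grip_force: 0.0
```

```bash
cat > st.py <<'E'
from station import ctrl
from h import *
from scipy.spatial.transform import Rotation as Ro
o=ctrl.get_obs();R=Ro.from_rotvec(o["tool_rot"]).as_matrix()
print("t",o["t"],"pos",o["tool_pos"].round(4),"line",line(o["tool_pos"][:2]).round(4),"yaw",np.degrees(np.arctan2(R[1,0],R[0,0])),"open",o["opening"],"F",o["contact_force"].round(2),"z",R[:,2].round(3))
T=np.array([.4727,-.0569,.088]);print("to pre-push, tool axes",(R.T@(T-o["tool_pos"])).round(4))
E
python3 st.py; python3 -c "
from station import ctrl;print(ctrl.finger_overhang)"
```

```text
t 1.8 pos [ 0.4509 -0.1053  0.3034] line [-0.1968 -0.1167] yaw -5.059242661852632 open 0.01698990597026151 F [-0.02 -0.7   0.68] z [-0.001 -0.    -1.   ]
to pre-push, tool axes [ 0.0177 -0.0502  0.2153]
0.0726
```

Call:
{"method": "drive_tool", "body": {"rows": [[[0.009,-0.025,0],0],[[0.009,-0.025,0],0],[[0,0,0.045],0],[[0,0,0.045],0],[[0,0,0.045],0],[[0,0,0.03],0],[[0,0,0.025],0],[[0,0,0.015],0],[[0,0,0.008],0],[[0,0,0],0]]}}

```text
t: 2.8
tool_pos: [0.4723, -0.0591, 0.0898]
tool_rot: [-3.138, 0.146, 0.004]
contact_force: [-0.1, -0.2, 0.2]
opening: 0.0172
grip_force: 0.0
```

```bash
python3 st.py
python3 - <<'E'
from station import vision
import cv2,pickle
for n in("top","side"):
    d=vision.get_image(n);pickle.dump(d,open(n+"1.pkl","wb"))
    im=d["image"]
    cv2.imwrite(f"pics/{n}1.png",im if n=="top" else cv2.resize(im[130:330,110:390],None,fx=2.8,fy=2.8,interpolation=cv2.INTER_CUBIC))
E
```

```text
t 2.8 pos [ 0.4723 -0.0591  0.0898] line [-0.1797 -0.0686] yaw -5.338304989029421 open 0.01724453940707202 F [-0.14 -0.18  0.21] z [-0.003  0.001 -1.   ]
to pre-push, tool axes [ 0.0002 -0.0022  0.0018]
```

View pics/side1.png

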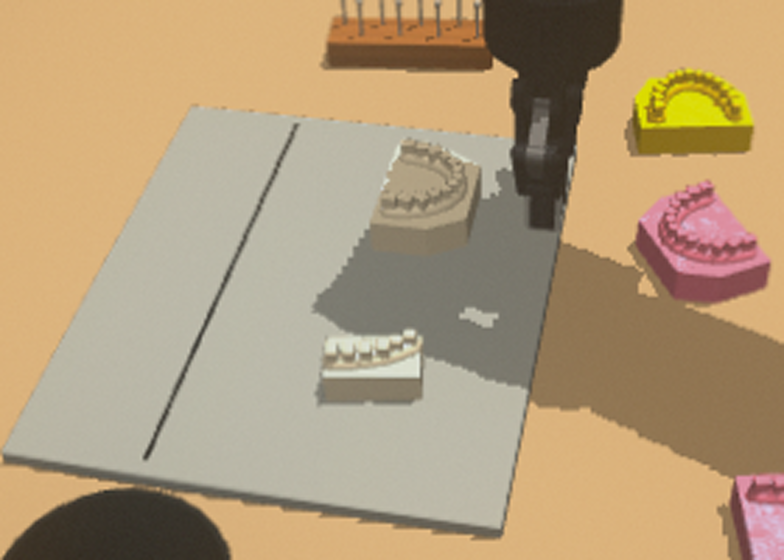

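The fingertips stand at crop (543,225), just above the plate and about 34 mm behind the model's front. I'll approach and push part of the way.

Call:
{"method": "drive_tool", "body": {"rows": [[[0.008,-0.002,0],0],[[0.008,0,0],0],[[0.008,0,0],0],[[0.004,0,0],0],[[0.004,0,0],0],[[0.004,0,0],0],[[0.004,0,0],0],[[0.004,0,0],0],[[0.004,0,0],0],[[0.004,0,0],0]]}}

```text
t: 3.9
tool_pos: [0.5255, -0.0609, 0.0907]
tool_rot: [-3.138, 0.143, 0.0]
contact_force: [-0.6, 0.1, -0.4]
opening: 0.017
grip_force: 0.4
```

Call:
{"method": "drive_tool", "body": {"rows": [[[0.004,0,0],0],[[0.004,0,0],0],[[0.004,0,0],0],[[0.004,0,0],0],[[0.004,0,0],0],[[0.004,0,0],0],[[0.004,0,0],0],[[0.002,0,0],0],[[0,0,0],0]]}}

```text
t: 4.8
tool_pos: [0.5557, -0.0638, 0.0911]
tool_rot: [3.138, -0.143, 0.001]
contact_force: [0.5, -0.4, 0.1]
opening: 0.017
grip_force: 0.0
```

```bash
python3 st.py
python3 - <<'E'
from station import vision
import cv2,pickle,numpy as np
a=[]
for n,s in(("top",(slice(120,240),slice(200,360))),("side",(slice(160,280),slice(140,300)))):
    d=vision.get_image(n);pickle.dump(d,open(n+"2.pkl","wb"))
    a.append(cv2.resize(d["image"][s],None,fx=5,fy=5,interpolation=cv2.INTER_CUBIC))
cv2.imwrite("pics/t2.png",a[0]);cv2.imwrite("pics/s2.png",a[1])
E
```

```text
t 4.8 pos [ 0.5557 -0.0638  0.0911] line [-0.0963 -0.0656] yaw -5.22188595841007 open 0.01697787823592487 F [ 0.51 -0.44  0.11] z [ 0.001 -0.    -1.   ]
to pre-push, tool axes [-0.0833  0.0007  0.0031]
```

View pics/t2.png

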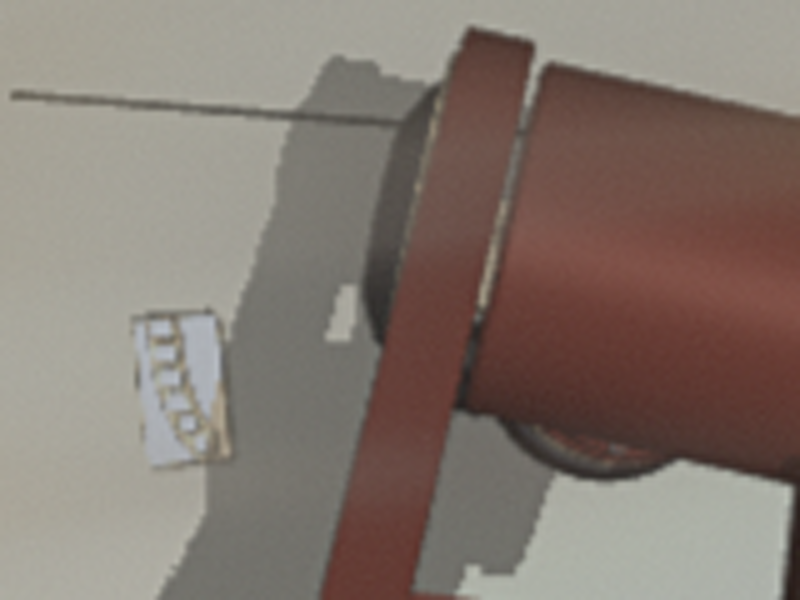

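View pics/s2.png

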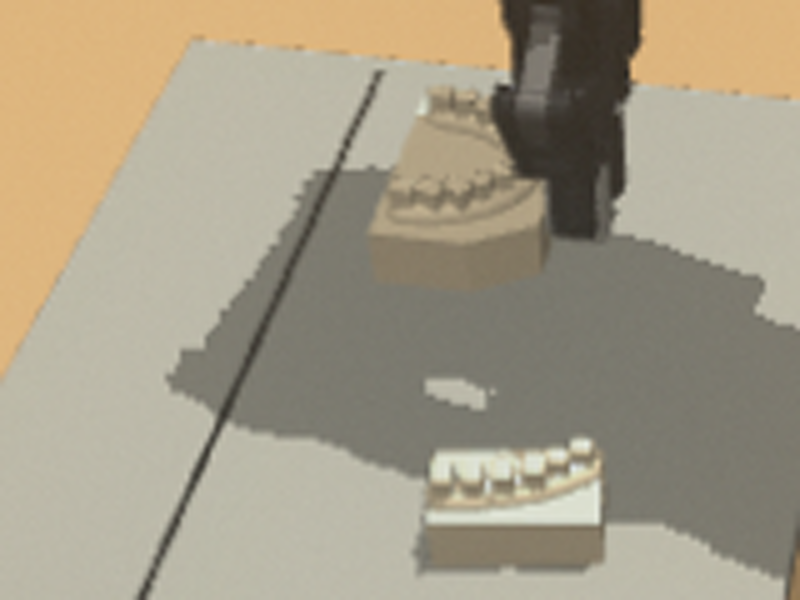

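The top view is blocked by the arm. In the side crop the fingers touch the front, the near heel corner is at (370,233) top and (378,280) bottom, and the line runs from (380,72) to (145,600). The half model is undisturbed.

Run:
```python
from h import *
d=pickle.load(open("side2.pkl","rb"))
f=lambda *p:np.array(p)/5+[140,160]-.4
w=unproj(d,f((370,233),(412,120)),.032)[:,:2]
for p in w: print("heel corner top",line(p).round(4))
print("near bottom",line(unproj(d,f((378,280)),.01)[0,:2]).round(4))
for p in unproj(d,f((380,72),(222,415),(145,600)),.01)[:,:2]: print("line pts",line(p).round(4))
# predicted corner pixels for a pose
for hx in(-.04,-.035,-.03):
  X=[np.r_[O+xh*hx+yh*(-.066+s*.038),z] for s in(1,-1) for z in(.01,.032)]
  print(hx,((proj(d,X)+.4-[140,160])*5).round(0).tolist())
```

```text
heel corner top [-0.0302 -0.0281]
heel corner top [-0.0282 -0.0892]
near bottom [-0.0305 -0.0288]
line pts [ 0.0009 -0.1421]
line pts [0.0022 0.0418]
line pts [0.0007 0.12  ]
-0.04 [[404.0, 285.0], [398.0, 236.0], [459.0, 145.0], [454.0, 98.0]]
-0.035 [[390.0, 283.0], [384.0, 235.0], [446.0, 144.0], [441.0, 96.0]]
-0.03 [[376.0, 281.0], [369.0, 233.0], [433.0, 143.0], [428.0, 95.0]]
```

The heel is about 30 mm short and square to the line. I'll push 28 mm more, tapering the steps.

Call:
{"method": "drive_tool", "body": {"rows": [[[0.004,0,0],0],[[0.004,0,0],0],[[0.004,0,0],0],[[0.004,0,0],0],[[0.004,0,0],0],[[0.003,0,0],0],[[0.003,0,0],0],[[0.002,0,0],0],[[0,0,0],0],[[0,0,0],0]]}}

```text
t: 5.9
tool_pos: [0.5833, -0.0663, 0.091]
tool_rot: [3.138, -0.143, 0.001]
contact_force: [-0.4, -0.2, 1.4]
opening: 0.0172
grip_force: 0.0
```

Call:
{"method": "drive_tool", "body": {"rows": [[[-0.01,0,0],0],[[-0.02,0,0],0],[[-0.03,0,0],0],[[-0.02,0,-0.04],0],[[-0.03,0,-0.04],0],[[-0.03,0,-0.04],0],[[0,0.049,-0.01],0],[[0,0.049,0],0],[[0,0.049,0],0],[[0,0.049,0],0]]}}

```text
t: 6.9
tool_pos: [0.4248, -0.25, 0.2214]
tool_rot: [3.137, -0.143, 0.002]
contact_force: [0.7, 0.0, 0.5]
opening: 0.017
grip_force: 0.0
```

Call:
{"method": "drive_tool", "body": {"rows": [[[0,0.049,0],0],[[0,0.049,0],0],[[0,0.049,0],0],[[0,0.049,0],0],[[0,0.049,0],0],[[0,0.049,0],0],[[0,0,0],0]]}}

```text
t: 7.6
tool_pos: [0.3969, -0.5459, 0.22]
tool_rot: [3.137, -0.15, -0.001]
contact_force: [-0.3, 1.2, 0.2]
opening: 0.017
grip_force: 0.0
```

```bash
python3 st.py
python3 - <<'E'
from station import vision
import cv2,pickle
d=vision.get_image("top");pickle.dump(d,open("top3.pkl","wb"))
cv2.imwrite("pics/t3.png",cv2.resize(d["image"][120:240,200:360],None,fx=5,fy=5,interpolation=cv2.INTER_CUBIC))
E
```

```text
t 7.6 pos [ 0.3969 -0.5459  0.22  ] line [-0.2099 -0.5604] yaw -5.4928181941288585 open 0.017037101974170576 F [-0.3   1.22  0.25] z [-0.001 -0.001 -1.   ]
to pre-push, tool axes [ 0.0287 -0.4942  0.1313]
```

View pics/t3.png

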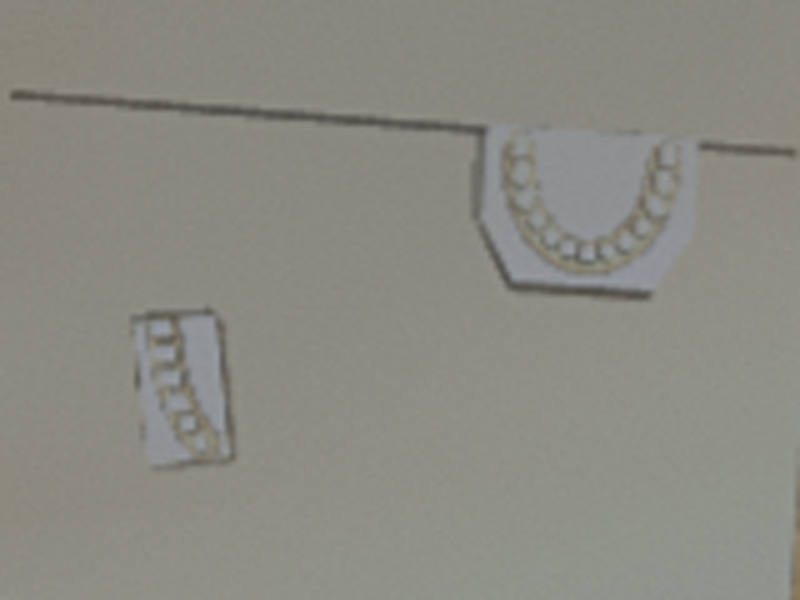

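The heel edge runs from (485,125) to (700,138) along the line at (485,129) to (700,146), and the half model hasn't moved. I'll check this in numbers.

Run:
```python
from h import *
d=pickle.load(open("top3.pkl","rb"))
q=np.array([(485,125),(700,138),(512,283),(652,291)])/5+[200,120]-.4
w=unproj(d,q,.032)[:,:2]
for p in w: print(line(p).round(4))
print("heel mid",line(w[:2].mean(0)),"from front",line(w[2:].mean(0))+[.056,0])
v=w[:2].mean(0)-w[2:].mean(0);print(np.degrees(np.arctan2(v@yh,v@xh)))
```

```text
[-0.0023 -0.0284]
[-0.0016 -0.1053]
[-0.0584 -0.0419]
[-0.0577 -0.0918]
heel mid [-0.00196626 -0.0668341 ] from front [-0.00203898 -0.06688154]
0.048474181059962526
```

```bash
python3 -c "
from station import ctrl;print(ctrl.finish_job())"
```

```text
the job is handed in; nothing more can be done
None
```

The job is handed in: by my last camera measurement the full-arch model's heel lies parallel to the line and about 2 mm short of it, with the half-arch model where it started and the arm clear, but the hand-in returned no verdict.

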